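# Park the tall oil bottle in its bench bay

### The job

Clear the engraving bench: push the tall aluminium oil bottle with the red band gently along the bench top into the empty wooden bay, until it stands against the bay's back rail, and leave it standing there. Push low on its body so that it slides upright without tipping, do not lift it, and leave the amber bottle, the wooden knobs and the loupe where they are.

Things in the scene. Friction and masses are not known exactly. Their poses are not given: they have to be found in the camera images.
- oil_bottle: The loose bottle to be pushed: upright round aluminium bottle with a red band and black cap, 48 mm diameter (straight up to 145 mm high), 190 mm tall in all, about 0.2 to 0.35 kg. Origin at the centre of its underside, z up its axis; its yaw means nothing. Pushed higher than about 40 mm above the bench it may tip instead of sliding; it stops where the push stops.
- oil_bay: The empty bay, fixed: dark wooden rails 35 mm high in a U, open at -x, no floor. Origin on the bench where the bottle's centre stands when fully home and centred; x points into the bay (roughly world +y), z up. Back rail: inner face at x = +24 mm, outer +38 mm. Side rails: inner faces at y = -34 and +34 mm, outer -46 and +46 mm, running from the back rail out to x = -10 mm.
- spirit_bay: A second bay just like oil_bay (same sizes and axes), about 0.2 m nearer to or farther from the robot; it always holds the amber bottle.
- spirit_bottle: Bystander: loose amber glass bottle with white cap and paper band, 48 mm diameter, 190 mm tall, standing in spirit_bay. Origin at the centre of its underside.
- knob_a: Bystander: loose pale domed wooden graver handle, 40 mm diameter, 30 mm high, standing in front of the amber bottle. Origin at the centre of its underside.
- knob_b: Bystander: loose brown domed wooden graver handle, 40 mm diameter, 30 mm high, beyond the bays or off to the right. Origin at the centre of its underside.
- loupe: Bystander: loose black and steel loupe, 36 mm diameter, 32 mm high, off to the right or beyond the bays. Origin at the centre of its underside.

How it is judged:
At the end, for the whole second after the job is handed in: The oil bottle stands upright (within 3 degrees) and at rest on the bench inside its bay, between the side rails and within 8 mm of touching the back rail (x of oil_bottle in the frame of oil_bay between -0.008 and 0.006 m and y of oil_bottle in the frame of oil_bay between -0.014 and 0.014 m and height (world z) of oil_bottle below 0.004 m and angle between oil_bottle's own z axis and vertical below 0.05 rad and linear speed of oil_bottle below 0.02 m/s).
It fails at once if the oil bottle rocks more than about 11 degrees (angle between oil_bottle's own z axis and vertical above 0.2 rad).
It fails at once if the oil bottle is lifted off the bench (more than 7 mm) (height (world z) of oil_bottle above 0.007 m).
It fails at once if the oil bottle is knocked along faster than 0.4 m/s (linear speed of oil_bottle above 0.4 m/s).
It fails at once if the amber bottle is moved more than 15 mm (distance of spirit_bottle from where it was at the start of the episode above 0.015 m).
It fails at once if a bystander (wooden knob or loupe) is moved more than 20 mm (distance of any of knob_a, knob_b, loupe from where it was at the start of the episode above 0.02 m).
It also fails if it takes over 48 s, if anything falls off the work surface, if the arm or the gripper's body presses on something with over 40 N, if the wrist force passes 120 N, or if a joint passes its speed limit or range.

### The arm

A 6-joint arm with a two-finger parallel gripper is mounted at the origin on the work surface. World frame = base frame: x ahead of the robot, y to its left, z up, the work surface at z = 0. Lengths are in m, angles in rad, forces in N, time in s.
With the tool pointing down it reaches from about 0.275 to 1 m from the base axis. Payload 8.4 kg.
Tool frame: the origin (TCP) lies midway between the tips of the shut fingers; the grasp point (between the pads) lies 19 mm behind it; z points along the fingers, y is the line along which they close (so a half turn about z gives the same grasp; the last joint's range is limited). The gripper opens to 85 mm and grips with 20 to 120 N. Pads are 22 mm wide; open, the fingers measure 114 mm over their backs; the gripper's body (76 mm by 85 mm) begins 54 mm behind the grasp point. The pads swing forward as they close: fully open they stand 13 mm farther back than shut.
Start: joints at [1.182, 0.353, 1.633, -0, 1.155, -0.002], TCP at [0.236, 0.579, 0.231] pointing down, gripper open.
Joint ranges: [-2.63, 2.63], [-0.92, 2.1], [0.06, 2.66], [-1.3, 4.44], [0, 2.69], [-3.02, 3.02]. Speed limits (rad/s): [2.22, 2.22, 2.79, 3.14, 3.14, 3.14].

### API

Orientations are given as a unit quaternion [w, x, y, z].
In Python, from station import telemetry, cams, r gives the robot as it stands.
- The arm moves only by the tool carry_out, never from a script. Its argument "series" is a list of rows, each an object of numbers: "tx", "ty", "tz": the shift along the world's x, y, z in mm; "ax", "ay", "az": the turn, a rotation vector about the world's x, y, z in rad; "hand": the closure, from 0 (fully open) to 1 (shut). In form: [{"tx": .., "ty": .., "tz": .., "ax": .., "ay": .., "az": .., "hand": ..}, ...]. A call has 1 to 8 rows; each row is the pose to reach, as a shift and turn from the pose commanded when the call began; what a row does not reach only later rows make up. A row lasts 1/10 s, in which the tool goes at most 50 mm and 8.59 degrees, less where a joint would pass 70% of its speed; a pose out of reach is approached as far as the arm can. A call with a gripper value outside its range is refused whole. The fingers move at their own pace and stop on an object; "squeeze" is the grip in N (left out, the last holds). Time passes only in rows, so rows that repeat a pose let the fingers close. It gives the time, the measured TCP pose, the force, the opening and the grip force at its end, in the units of the state.
- telemetry.get_state(): the state, without advancing time (a new reading comes with each control period).
- cams.read_camera(name): name is "scene" or "top" or "wrist"; returns (picture, depth): 480x640x3 uint8, red, green, blue; 480x640 float32, m along the optical axis (not along the pixel's ray), 0 where there is no reading.
- cams.calibration(name): a dict with "camera_matrix" (3x3 intrinsics, pixels), "camera_from_world" (4x4, takes a point from world to camera coordinates); the wrist camera has in their place "tool_from_camera" (4x4, takes a point from camera to tool coordinates, whose origin is the TCP and whose axes are the flange's). Camera axes: x right, y down, z forward; pixel columns grow to the right and rows downward; lengths in m; the calibration is good to about 2 mm. A picture is of the moment at which its call begins: read the wrist's pose just before it. calibration takes no time and is no camera call.
- r.sign_off(): hands the job in; it is judged then, once.
The state is a dict: "t": time; "qpos": joint angles; "qd": joint speeds; "joint_torque": joint torques, N m; "position": TCP position; "tool_rot": TCP orientation; "force": force on the tool from outside, world axes, zero at the start; "moment": the same for the moment, N m; "finger_gap": finger opening in m; "gripper_force": force on a finger pad.
Only numpy, scipy, OpenCV 4.12 (cv2) and the standard library are available. Lean on these libraries where they do the work, as an engineer would, in place of code of your own. Each camera call takes 0.05 s, during which the arm holds its last target. There are 200 camera calls.

## Working session

There is one attempt and no reset: what is moved stays moved. The work goes in short steps, Python scripts to look and compute and a tool call to move; the robot and the scene stay as the last step left them, time stands still between calls to the robot, and variables do not carry over. Pictures are saved under pics/ and viewed, at most 10 in all, crops included, and the job is handed in when it is done.

Besides the shell and the picture viewer there is one more tool, called after ">>>" as name([rows], argument=value, ...), one row to a line, values as JSON. carry_out: Moves the arm, as the interface text tells. Its arguments: {"type":"object","properties":{"series":{"type":"array"},"squeeze":{"type":"number"}},"required":["series"]}

```bash
mkdir -p pics; python3 - <<'E'
from station import telemetry, cams, r
import cv2, numpy as np
s=telemetry.get_state();print(s['t'],s['position'],s['tool_rot'],s['finger_gap'])
for n in ("scene","top"):
    p,d=cams.read_camera(n);cv2.imwrite(f"pics/{n}0.png",p[:,:,::-1]);np.savez(f"{n}0.npz",p=p,d=d)
    c=cams.calibration(n);print(n,c)
E
```

```text
0.0 [0.23557717 0.57837697 0.23053648] [-1.33044143e-04  1.92199126e-01  9.81355683e-01 -7.08266666e-04] 0.08585702790414447
scene {'camera_matrix': array([[608.62312546,   0.        , 327.48892575],
       [  0.        , 608.62312546, 244.47741234],
       [  0.        ,   0.        ,   1.        ]]), 'camera_from_world': array([[ 0.20758245,  0.97810851, -0.01460372, -0.15631356],
       [ 0.84176939, -0.18621279, -0.50670414, -0.45203763],
       [-0.49833104,  0.09288992, -0.86199631,  1.27846872],
       [ 0.        ,  0.        ,  0.        ,  1.        ]])}
top {'camera_matrix': array([[453.96532335,   0.        , 318.59356702],
       [  0.        , 453.96532335, 235.79065697],
       [  0.        ,   0.        ,   1.        ]]), 'camera_from_world': array([[ 0.00874955, -0.99994992, -0.00485923,  0.01430535],
       [-0.97850209, -0.00756035, -0.20609829,  0.56729244],
       [ 0.20605123,  0.00655803, -0.97851923,  0.67192317],
       [ 0.        ,  0.        ,  0.        ,  1.        ]])}
```

View pics/scene0.png

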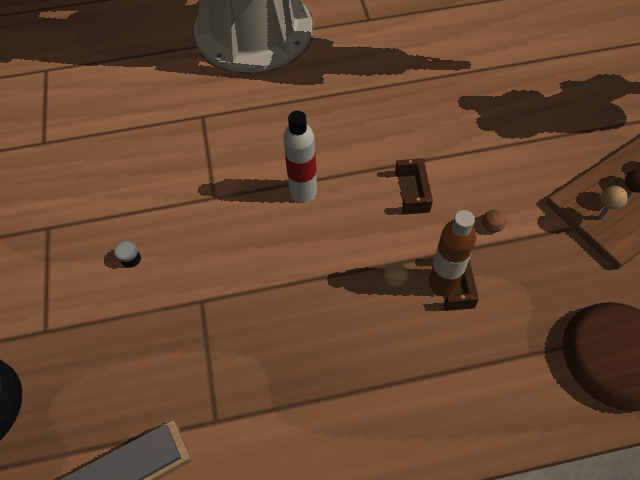

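View pics/top0.png

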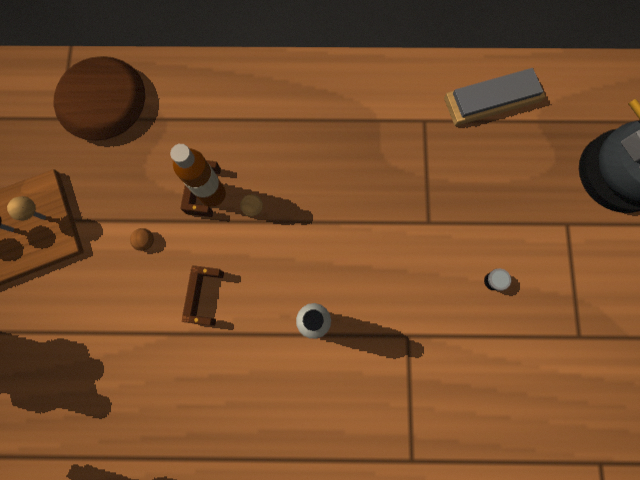

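The scene view shows the oil bottle at about (300,160), the empty bay at (415,185), and the amber bottle at (452,260) in its own bay. In the top view the oil bottle is at (313,321) and the bay at (203,296), opening right. Knobs are at (251,205) and (142,239), and the loupe is at (498,281).

```bash
cat > h.py <<'E'
import numpy as np, cv2
from station import telemetry, cams, r
def cloud(n,d):
    c=cams.calibration(n);K=c["camera_matrix"];T=np.linalg.inv(c["camera_from_world"])
    v,u=np.mgrid[:480,:640];P=np.stack([(u-K[0,2])/K[0,0]*d,(v-K[1,2])/K[1,1]*d,d],-1)
    return P@T[:3,:3].T+T[:3,3]
E
python3 - <<'E'
from h import *
np.set_printoptions(precision=4,suppress=True)
for n,bx,ob in (("scene",(390,145,440,220),(270,100,330,215)),("top",(175,258,228,332),(285,295,345,345))):
    z=np.load(n+"0.npz");W=cloud(n,z['d']);d=z['d']
    f=lambda b:W[b[1]:b[3],b[0]:b[2]].reshape(-1,3)
    t=W[380:400,300:400,2] if n=="scene" else W[380:440,200:280,2]
    print(n,"table z",np.median(t),t.std())
    B=f(bx);B=B[(B[:,2]>.027)&(B[:,2]<.043)]
    rect=cv2.minAreaRect((B[:,:2]*1000).astype(np.float32));print("bay",len(B),np.median(B[:,2]),rect,cv2.boxPoints(rect))
    O=f(ob);print("cap top",O[:,2].max())
    for lo,hi in((.03,.08),(.08,.13),(.03,.14),(.17,.2)):
        Q=O[(O[:,2]>lo)&(O[:,2]<hi)]
        if len(Q)<30: continue
        A=np.c_[2*Q[:,:2],np.ones(len(Q))];s=np.linalg.lstsq(A,(Q[:,:2]**2).sum(1),rcond=None)[0]
        print(lo,hi,len(Q),"c",s[:2],"r",np.sqrt(s[2]+s[:2]@s[:2]),"mean",Q.mean(0))
    for m,b in (("amber",(425,205,480,300) if n=="scene" else (165,140,225,215)),("ka",(380,258,412,292) if n=="scene" else (238,192,266,218)),("kb",(478,204,512,236) if n=="scene" else (125,222,160,256)),("lp",(110,235,145,270) if n=="scene" else (480,265,515,296))):
        Q=f(b);Q=Q[Q[:,2]>.016]
        print(m,Q.min(0),Q.max(0),np.median(Q,0)) 
E
```

```text
scene table z 0.00033426530683861033 0.0549589282314188
bay 731 0.034740561212126986 ((475.03009033203125, 209.3953094482422), (48.65599060058594, 94.7543716430664), 83.29975128173828) [[425.138  190.7612]
 [519.2452 179.7057]
 [524.9222 228.0294]
 [430.8149 239.0849]]
cap top 0.8707032178985883
0.03 0.08 486 c [0.4328 0.0242] r 0.023433632166345014 mean [0.4511 0.022  0.0558]
0.08 0.13 600 c [0.433  0.0241] r 0.02335614439279403 mean [0.4509 0.0223 0.1056]
0.03 0.14 1213 c [0.433  0.0241] r 0.02334430579613814 mean [0.4509 0.0221 0.0887]
0.17 0.2 347 c [0.4343 0.0238] r 0.010555363002501095 mean [0.4371 0.0234 0.1855]
amber [ 0.5201 -0.05    0.0161] [1.0501 0.2516 0.8707] [0.6716 0.203  0.1106]
ka [ 0.6155 -0.05    0.016 ] [1.0501 0.1557 0.8707] [0.6367 0.1346 0.0257]
kb [ 0.5523 -0.05    0.016 ] [1.0501 0.3391 0.8707] [0.5745 0.3178 0.0257]
lp [ 0.4861 -0.2953  0.0161] [ 1.0501 -0.05    0.8707] [ 0.5082 -0.2762  0.032 ]
top table z 0.0015395742645656907 0.051029449957275
bay 876 0.036158325286145376 ((473.6534423828125, 209.76312255859375), (48.178409576416016, 92.22816467285156), 83.08651733398438) [[424.975  191.3998]
 [516.5326 180.2983]
 [522.3318 228.1264]
 [430.7743 239.2279]]
cap top 0.7744772600254254
0.17 0.2 351 c [0.4315 0.0248] r 0.009392652207254142 mean [0.4314 0.0248 0.1914]
amber [0.4165 0.0142 0.0161] [0.7043 0.2535 0.7745] [0.6416 0.2034 0.1171]
ka [0.4165 0.0142 0.016 ] [0.6487 0.1558 0.7745] [0.6278 0.1354 0.0267]
kb [0.4165 0.0142 0.016 ] [0.5869 0.3389 0.7745] [0.5665 0.3179 0.0269]
lp [ 0.4165 -0.2952  0.0161] [0.5211 0.0142 0.7745] [ 0.5027 -0.2751  0.0337]
```

>>> carry_out([
  {"tz": 50},
  {"tz": 100},
  {"tx": 40,"ty": -90,"tz": 120,"az": -0.2},
  {"tx": 160,"ty": -400,"tz": 120,"az": -1.18},
  {"tx": 160,"ty": -400,"tz": 120,"az": -1.18},
  {"tx": 160,"ty": -400,"tz": 120,"az": -1.18},
  {"tx": 160,"ty": -400,"tz": 120,"az": -1.18},
  {"tx": 160,"ty": -400,"tz": 120,"az": -1.18},
])

```text
invalid input
```

>>> carry_out([
  {"tx": 0,"ty": -300,"az": -0.4},
  {"tx": 0,"ty": -300,"az": -0.4},
  {"tx": 0,"ty": -300,"az": -0.4},
  {"tx": 0,"ty": -300,"az": -0.4},
  {"tx": 0,"ty": -300,"az": -0.4},
  {"tx": 0,"ty": -300,"az": -0.4},
  {"tx": 0,"ty": -300,"az": -0.4},
  {"tx": 0,"ty": -300,"az": -0.4},
])

```text
invalid input
```

```bash
cat >> h.py <<'E'
from scipy.spatial.transform import Rotation as Ro
def target(phi,yaw):
    f=np.array([np.sin(yaw),np.cos(yaw),0]);z=np.cos(phi)*f-np.sin(phi)*np.array([0,0,1]);y=np.array([f[1],-f[0],0])
    return Ro.from_matrix(np.c_[np.cross(y,z),y,z])
def rot(s): return Ro.from_quat(np.roll(s["tool_rot"],-1))
E
python3 - <<'E'
from h import *
s=telemetry.get_state();print(s['t'],s['position'],s['qpos'],s['force'])
print((target(np.radians(40),.23)*rot(s).inv()).as_rotvec())
E
```

```text
0.1 [0.23559054 0.57841325 0.23062741] [ 1.18160474e+00  3.53577506e-01  1.63408365e+00  4.13207375e-06
  1.15521963e+00 -2.40444948e-03] [-0.59130197 -0.51687922  0.42419863]
[ 0.84053643  0.43292634 -1.31750684]
```

>>> carry_out([
  {"tx": 0,"ty": 0,"tz": 50,"ax": 0,"ay": 0,"az": 0,"hand": 0},
  {"tx": 0,"ty": 0,"tz": 100,"ax": 0,"ay": 0,"az": 0,"hand": 0},
  {"tx": 40,"ty": -90,"tz": 120,"ax": 0,"ay": 0,"az": -0.2,"hand": 0},
  {"tx": 160,"ty": -400,"tz": 120,"ax": 0,"ay": 0,"az": -1.18,"hand": 0},
  {"tx": 160,"ty": -400,"tz": 120,"ax": 0,"ay": 0,"az": -1.18,"hand": 0},
  {"tx": 160,"ty": -400,"tz": 120,"ax": 0,"ay": 0,"az": -1.18,"hand": 0},
  {"tx": 160,"ty": -400,"tz": 120,"ax": 0,"ay": 0,"az": -1.18,"hand": 0},
  {"tx": 160,"ty": -400,"tz": 120,"ax": 0,"ay": 0,"az": -1.18,"hand": 0},
])

```text
t: 0.9
position: [0.3475, 0.2996, 0.3477]
tool_rot: [0.0, 0.602, 0.798, -0.0]
force: [1.1, -0.3, -0.8]
finger_gap: 0.0854
gripper_force: 0.0
```

>>> carry_out([
  {"tx": 50,"ty": -430,"tz": 0,"ax": 0,"ay": 0,"az": -0.9,"hand": 0.5},
  {"tx": 50,"ty": -430,"tz": 0,"ax": 0,"ay": 0,"az": -0.9,"hand": 0.5},
  {"tx": 50,"ty": -430,"tz": 0,"ax": 0,"ay": 0,"az": -0.9,"hand": 0.5},
  {"tx": 50,"ty": -430,"tz": 0,"ax": 0,"ay": 0,"az": -0.9,"hand": 0.5},
  {"tx": 50,"ty": -430,"tz": 0,"ax": 0,"ay": 0,"az": -0.9,"hand": 0.5},
  {"tx": 50,"ty": -430,"tz": 0,"ax": 0,"ay": 0,"az": -0.9,"hand": 0.5},
  {"tx": 50,"ty": -430,"tz": 0,"ax": 0,"ay": 0,"az": -0.9,"hand": 0.5},
  {"tx": 50,"ty": -430,"tz": 0,"ax": 0,"ay": 0,"az": -0.9,"hand": 0.5},
])

```text
t: 1.7
position: [0.3931, -0.0978, 0.3479]
tool_rot: [0.0, 0.888, 0.459, 0.0]
force: [1.3, 1.2, 0.1]
finger_gap: 0.0431
gripper_force: 0.0
```

```bash
python3 - <<'E'
from h import *
s=telemetry.get_state();print(s['t'],s['position'],s['qpos'],s['force'],s['finger_gap'])
print((target(np.radians(40),.23)*rot(s).inv()).as_rotvec())
E
```

```text
1.7 [ 0.39306998 -0.09781296  0.34787839] [-2.47713992e-01 -1.12325192e-01  1.90947566e+00  1.46516892e-04
  1.34394577e+00  3.68735582e-01] [1.28415284 1.1610238  0.1300662 ] 0.04310257500381345
[ 0.8002529  -0.36006169  0.36171793]
```

>>> carry_out([
  {"tx": 10,"ty": -10,"tz": 0,"ax": 0.8,"ay": -0.36,"az": 0.36,"hand": 0.64},
  {"tx": 10,"ty": -10,"tz": 0,"ax": 0.8,"ay": -0.36,"az": 0.36,"hand": 0.64},
  {"tx": 10,"ty": -10,"tz": 0,"ax": 0.8,"ay": -0.36,"az": 0.36,"hand": 0.64},
  {"tx": 10,"ty": -10,"tz": 0,"ax": 0.8,"ay": -0.36,"az": 0.36,"hand": 0.64},
  {"tx": 10,"ty": -10,"tz": 0,"ax": 0.8,"ay": -0.36,"az": 0.36,"hand": 0.64},
  {"tx": 10,"ty": -10,"tz": 0,"ax": 0.8,"ay": -0.36,"az": 0.36,"hand": 0.64},
  {"tx": 10,"ty": -10,"tz": 0,"ax": 0.8,"ay": -0.36,"az": 0.36,"hand": 0.64},
  {"tx": 10,"ty": -10,"tz": 0,"ax": 0.8,"ay": -0.36,"az": 0.36,"hand": 0.64},
])

```text
t: 2.5
position: [0.4032, -0.1065, 0.3464]
tool_rot: [-0.264, 0.711, 0.561, 0.331]
force: [-0.0, -0.2, 0.4]
finger_gap: 0.031
gripper_force: 0.0
```

```bash
python3 - <<'E'
from h import *
s=telemetry.get_state();print(s['t'],s['position'],s['qpos'],s['force'],s['finger_gap'])
print((target(np.radians(40),.23)*rot(s).inv()).as_rotvec())
p,d=cams.read_camera("scene");cv2.imwrite("pics/s1.png",p[:,:,::-1])
E
```

```text
2.5 [ 0.40322833 -0.10650605  0.34637411] [-0.81555263  0.16544013  1.90508743  0.69535338  1.63603235 -0.74330841] [-0.04615571 -0.24095142  0.3833656 ] 0.030989402181322873
[-0.00281943 -0.00330001  0.00275853]
```

View pics/s1.png

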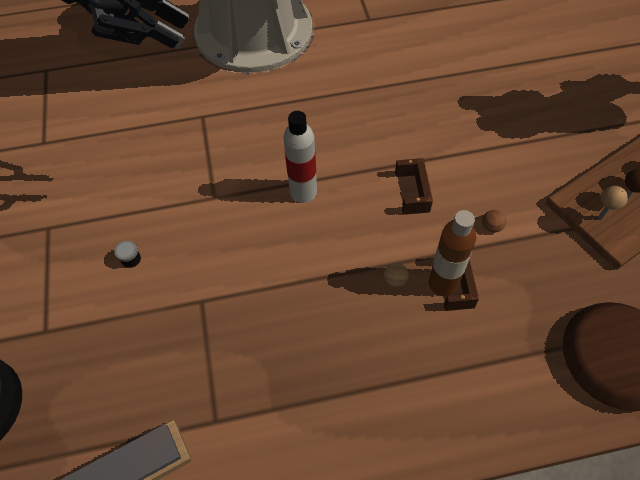

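The fingers are at the upper left (about (150,20)), behind the bottle and clear of everything. I'll descend.

>>> carry_out([
  {"tx": 0,"ty": 0,"tz": -50,"ax": 0,"ay": 0,"az": 0,"hand": 0.64},
  {"tx": 0,"ty": 0,"tz": -100,"ax": 0,"ay": 0,"az": 0,"hand": 0.64},
  {"tx": 0,"ty": 0,"tz": -150,"ax": 0,"ay": 0,"az": 0,"hand": 0.64},
  {"tx": 0,"ty": 0,"tz": -190,"ax": 0,"ay": 0,"az": 0,"hand": 0.64},
  {"tx": 0,"ty": 0,"tz": -230,"ax": 0,"ay": 0,"az": 0,"hand": 0.64},
  {"tx": 0,"ty": 0,"tz": -260,"ax": 0,"ay": 0,"az": 0,"hand": 0.64},
  {"tx": 0,"ty": 0,"tz": -280,"ax": 0,"ay": 0,"az": 0,"hand": 0.64},
  {"tx": 0,"ty": 0,"tz": -285,"ax": 0,"ay": 0,"az": 0,"hand": 0.64},
])

```text
t: 3.35
position: [0.4034, -0.1052, 0.0618]
tool_rot: [-0.263, 0.711, 0.563, 0.33]
force: [0.7, -0.8, 1.4]
finger_gap: 0.0304
gripper_force: 0.0
```

>>> carry_out([
  {"tx": 0,"ty": 0,"tz": -10,"ax": 0,"ay": 0,"az": 0,"hand": 0.64},
  {"tx": 0,"ty": 0,"tz": -20,"ax": 0,"ay": 0,"az": 0,"hand": 0.64},
  {"tx": 0,"ty": 0,"tz": -30,"ax": 0,"ay": 0,"az": 0,"hand": 0.64},
  {"tx": 0,"ty": 0,"tz": -37,"ax": 0,"ay": 0,"az": 0,"hand": 0.64},
  {"tx": 0,"ty": 0,"tz": -39,"ax": 0,"ay": 0,"az": 0,"hand": 0.64},
  {"tx": 0,"ty": 0,"tz": -39,"ax": 0,"ay": 0,"az": 0,"hand": 0.64},
])

```text
t: 3.95
position: [0.4035, -0.1057, 0.0237]
tool_rot: [-0.263, 0.711, 0.563, 0.331]
force: [-0.3, 0.2, 1.4]
finger_gap: 0.0308
gripper_force: 0.0
```

```bash
python3 - <<'E'
from h import *
s=telemetry.get_state();print(s['t'],s['position'],s['qpos'],s['force'],s['finger_gap'])
print((target(np.radians(40),.23)*rot(s).inv()).as_rotvec())
for n in("scene","wrist"):
  p,d=cams.read_camera(n);cv2.imwrite(f"pics/{n}2.png",p[:,:,::-1])
E
```

```text
3.95 [ 0.40351514 -0.10571216  0.02367108] [-0.81344675  0.70976526  2.05316355  0.79305724  1.11358081 -1.21849021] [-0.31933284  0.20115859  1.39161643] 0.030825338727771285
[-3.90301663e-05 -9.71057262e-04  1.03551432e-03]
```

View pics/scene2.png

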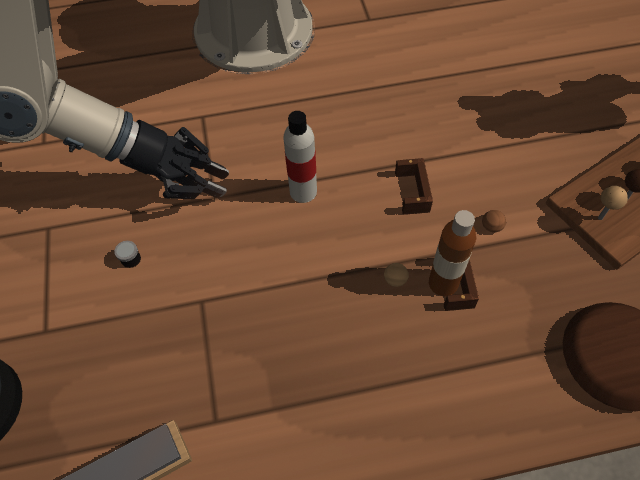

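View pics/wrist2.png

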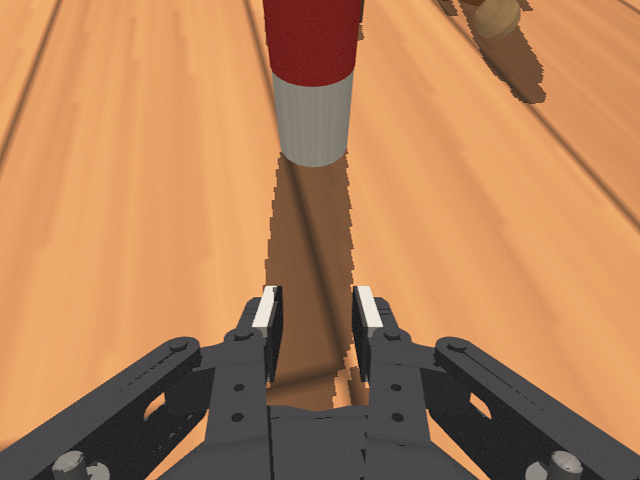

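The scene view shows the gripper behind the bottle, with the tips at about (225,178). In the wrist view the bottle (column 314) is centred between the fingers (265 and 370). I'll advance to just short of contact, then slow down.

>>> carry_out([
  {"tx": 3,"ty": 15,"tz": -2,"ax": 0,"ay": 0,"az": 0,"hand": 0.64},
  {"tx": 7,"ty": 30,"tz": -4,"ax": 0,"ay": 0,"az": 0,"hand": 0.64},
  {"tx": 10,"ty": 44,"tz": -6,"ax": 0,"ay": 0,"az": 0,"hand": 0.64},
  {"tx": 14,"ty": 58,"tz": -6,"ax": 0,"ay": 0,"az": 0,"hand": 0.64},
  {"tx": 17,"ty": 72,"tz": -6,"ax": 0,"ay": 0,"az": 0,"hand": 0.64},
  {"tx": 19,"ty": 80,"tz": -6,"ax": 0,"ay": 0,"az": 0,"hand": 0.64},
  {"tx": 20,"ty": 84,"tz": -6,"ax": 0,"ay": 0,"az": 0,"hand": 0.64},
  {"tx": 20,"ty": 86,"tz": -6,"ax": 0,"ay": 0,"az": 0,"hand": 0.64},
])

```text
t: 4.85
position: [0.4237, -0.0194, 0.0178]
tool_rot: [-0.262, 0.71, 0.563, 0.331]
force: [0.5, -0.5, -0.9]
finger_gap: 0.0307
gripper_force: 0.0
```

>>> carry_out([
  {"tx": 1,"ty": 3,"tz": 0,"ax": 0,"ay": 0,"az": 0,"hand": 0.64},
  {"tx": 1,"ty": 6,"tz": 0,"ax": 0,"ay": 0,"az": 0,"hand": 0.64},
  {"tx": 2,"ty": 9,"tz": 0,"ax": 0,"ay": 0,"az": 0,"hand": 0.64},
  {"tx": 3,"ty": 12,"tz": 0,"ax": 0,"ay": 0,"az": 0,"hand": 0.64},
  {"tx": 4,"ty": 15,"tz": 0,"ax": 0,"ay": 0,"az": 0,"hand": 0.64},
  {"tx": 4,"ty": 18,"tz": 0,"ax": 0,"ay": 0,"az": 0,"hand": 0.64},
  {"tx": 5,"ty": 21,"tz": 0,"ax": 0,"ay": 0,"az": 0,"hand": 0.64},
  {"tx": 6,"ty": 24,"tz": 0,"ax": 0,"ay": 0,"az": 0,"hand": 0.64},
])

```text
t: 5.65
position: [0.4295, 0.0045, 0.0178]
tool_rot: [-0.262, 0.711, 0.563, 0.331]
force: [-2.3, -1.4, 0.5]
finger_gap: 0.031
gripper_force: 0.7
```

```bash
cat >> h.py <<'E'
a=np.array([.1165,.9932]);O0=np.array([.4727,.1957])
def bottle(tag):
    s=telemetry.get_state()
    p,d=cams.read_camera("scene");cv2.imwrite(f"pics/{tag}.png",p[:,:,::-1]);W=cloud("scene",d)
    hsv=cv2.cvtColor(p,cv2.COLOR_RGB2HSV);m=((hsv[...,0]<8)|(hsv[...,0]>172))&(hsv[...,1]>170)&(W[...,2]>.06)&(W[...,2]<.15)&(W[...,0]<.56)&(W[...,1]>-.05)&(W[...,1]<.3)
    Q=W[m];c=Q.mean(0)
    for lo,hi in((.06,.09),(.09,.14)):
        q=Q[(Q[:,2]>lo)&(Q[:,2]<hi)]
        if len(q)<40: continue
        sol=np.linalg.lstsq(np.c_[2*q[:,:2],np.ones(len(q))],(q[:,:2]**2).sum(1),rcond=None)[0];v=sol[:2]-O0
        print(lo,len(q),"c",sol[:2],"r",np.sqrt(sol[2]+sol[:2]@sol[:2]),"bay xy",v@a,v@np.array([-a[1],a[0]]))
    print(s['t'],s['position'],s['force'],s['finger_gap'])
E
python3 -c "
from h import *
bottle('b1')"
```

```text
0.06 306 c [0.43542643 0.02767242] r 0.023494512710674754 bay xy -0.17122736612074563 0.01744489907106643
0.09 227 c [0.43555695 0.02766191] r 0.023523815226590344 bay xy -0.17122259270354903 0.017314036852941826
5.65 [0.42951618 0.00445435 0.01776554] [-2.27999341 -1.38733012  0.47385691] 0.03101634784447305
```

View pics/b1.png

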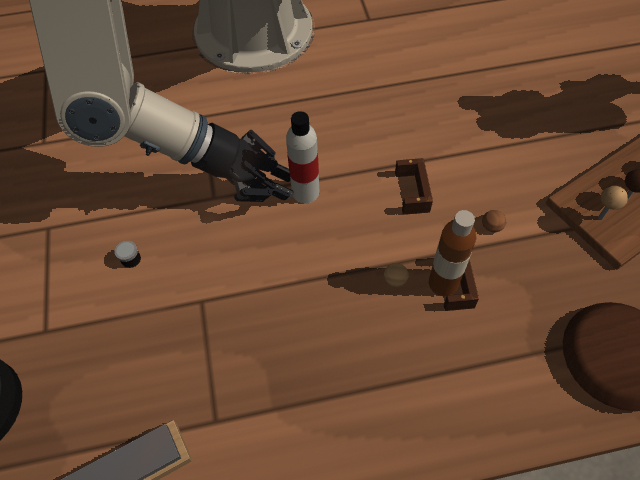

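Contact is made and the bottle is upright at about (303,165), nested between both tips. I'll push on gently.

>>> carry_out([
  {"tx": 1,"ty": 4,"tz": 0,"ax": 0,"ay": 0,"az": 0,"hand": 0.64},
  {"tx": 2,"ty": 9,"tz": 0,"ax": 0,"ay": 0,"az": 0,"hand": 0.64},
  {"tx": 3,"ty": 14,"tz": 0,"ax": 0,"ay": 0,"az": 0,"hand": 0.64},
  {"tx": 4,"ty": 19,"tz": 0,"ax": 0,"ay": 0,"az": 0,"hand": 0.64},
  {"tx": 5,"ty": 24,"tz": 0,"ax": 0,"ay": 0,"az": 0,"hand": 0.64},
  {"tx": 6,"ty": 29,"tz": 0,"ax": 0,"ay": 0,"az": 0,"hand": 0.64},
  {"tx": 8,"ty": 34,"tz": 0,"ax": 0,"ay": 0,"az": 0,"hand": 0.64},
  {"tx": 9,"ty": 39,"tz": 0,"ax": 0,"ay": 0,"az": 0,"hand": 0.64},
])

```text
t: 6.5
position: [0.4388, 0.0436, 0.0178]
tool_rot: [-0.262, 0.711, 0.563, 0.331]
force: [0.2, -1.1, -0.1]
finger_gap: 0.0305
gripper_force: 0.7
```

```bash
python3 -c "
from h import *
bottle('b2')"
```

```text
0.06 304 c [0.44590122 0.06559829] r 0.023423067865969472 bay xy -0.13233908020046 0.01145969911753555
0.09 226 c [0.4456913  0.06589289] r 0.023590713108069015 bay xy -0.132070936584418 0.011702513811944376
6.5 [0.43876887 0.04364763 0.01779751] [ 0.23011609 -1.10103971 -0.09762646] 0.030451762871976804
```

>>> carry_out([
  {"tx": 1,"ty": 5,"tz": 0,"ax": 0,"ay": 0,"az": 0,"hand": 0.64},
  {"tx": 2,"ty": 10,"tz": 0,"ax": 0,"ay": 0,"az": 0,"hand": 0.64},
  {"tx": 3,"ty": 15,"tz": 0,"ax": 0,"ay": 0,"az": 0,"hand": 0.64},
  {"tx": 4,"ty": 20,"tz": 0,"ax": 0,"ay": 0,"az": 0,"hand": 0.64},
  {"tx": 5,"ty": 25,"tz": 0,"ax": 0,"ay": 0,"az": 0,"hand": 0.64},
  {"tx": 6,"ty": 30,"tz": 0,"ax": 0,"ay": 0,"az": 0,"hand": 0.64},
  {"tx": 7,"ty": 35,"tz": 0,"ax": 0,"ay": 0,"az": 0,"hand": 0.64},
  {"tx": 8,"ty": 40,"tz": 0,"ax": 0,"ay": 0,"az": 0,"hand": 0.64},
])

```text
t: 7.35
position: [0.4466, 0.0837, 0.0178]
tool_rot: [-0.262, 0.711, 0.563, 0.331]
force: [0.7, -1.7, -0.5]
finger_gap: 0.0309
gripper_force: 0.7
```

>>> carry_out([
  {"tx": 1,"ty": 5,"tz": 0,"ax": 0,"ay": 0,"az": 0,"hand": 0.64},
  {"tx": 2,"ty": 10,"tz": 0,"ax": 0,"ay": 0,"az": 0,"hand": 0.64},
  {"tx": 3,"ty": 15,"tz": 0,"ax": 0,"ay": 0,"az": 0,"hand": 0.64},
  {"tx": 4,"ty": 20,"tz": 0,"ax": 0,"ay": 0,"az": 0,"hand": 0.64},
  {"tx": 5,"ty": 25,"tz": 0,"ax": 0,"ay": 0,"az": 0,"hand": 0.64},
  {"tx": 6,"ty": 30,"tz": 0,"ax": 0,"ay": 0,"az": 0,"hand": 0.64},
  {"tx": 7,"ty": 35,"tz": 0,"ax": 0,"ay": 0,"az": 0,"hand": 0.64},
  {"tx": 8,"ty": 40,"tz": 0,"ax": 0,"ay": 0,"az": 0,"hand": 0.64},
])

```text
t: 8.15
position: [0.4547, 0.1236, 0.0178]
tool_rot: [-0.262, 0.711, 0.563, 0.331]
force: [-0.4, -1.9, 0.6]
finger_gap: 0.0308
gripper_force: 0.7
```

```bash
python3 -c "
from h import *
bottle('b3')"
```

```text
0.06 307 c [0.46107438 0.14578121] r 0.02385782411804334 bay xy -0.05093373034739356 0.005731023060776441
0.09 237 c [0.46131568 0.1457589 ] r 0.02381129486660065 bay xy -0.05092777375454395 0.005488768386788304
8.15 [0.45465272 0.12364694 0.01782305] [-0.41067408 -1.93824807  0.56880708] 0.03082187510192387
```

View pics/b3.png

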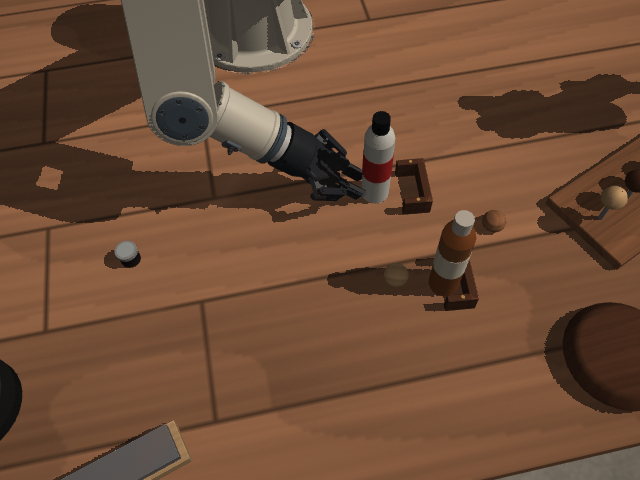

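The bottle is upright at (377,160), just outside the mouth of the bay and lined up with it. The knobs and the amber bottle haven't moved. I'll do the last stretch, slowing down.

>>> carry_out([
  {"tx": 1,"ty": 5,"tz": 0,"ax": 0,"ay": 0,"az": 0,"hand": 0.64},
  {"tx": 3,"ty": 10,"tz": 0,"ax": 0,"ay": 0,"az": 0,"hand": 0.64},
  {"tx": 4,"ty": 15,"tz": 0,"ax": 0,"ay": 0,"az": 0,"hand": 0.64},
  {"tx": 5,"ty": 20,"tz": 0,"ax": 0,"ay": 0,"az": 0,"hand": 0.64},
  {"tx": 6,"ty": 25,"tz": 0,"ax": 0,"ay": 0,"az": 0,"hand": 0.64},
  {"tx": 7,"ty": 30,"tz": 0,"ax": 0,"ay": 0,"az": 0,"hand": 0.64},
  {"tx": 9,"ty": 35,"tz": 0,"ax": 0,"ay": 0,"az": 0,"hand": 0.64},
  {"tx": 10,"ty": 39,"tz": 0,"ax": 0,"ay": 0,"az": 0,"hand": 0.64},
])

```text
t: 9.0
position: [0.4647, 0.1627, 0.0178]
tool_rot: [-0.262, 0.711, 0.563, 0.331]
force: [-0.9, -2.4, -1.0]
finger_gap: 0.0305
gripper_force: 0.7
```

```bash
python3 -c "
from h import *
bottle('b4')"
```

```text
0.06 311 c [0.47126216 0.18489686] r 0.023836157189129282 bay xy -0.010897187810054521 0.00016949343420110942
0.09 234 c [0.47140336 0.1847242 ] r 0.023706238644682066 bay xy -0.011052219827385338 9.14174578395569e-06
9.0 [0.46469898 0.16270608 0.01781732] [-0.93582918 -2.40596123 -0.98051645] 0.03049054392850404
```

>>> carry_out([
  {"tx": 0,"ty": 1,"tz": 0,"ax": 0,"ay": 0,"az": 0,"hand": 0.64},
  {"tx": 0,"ty": 2,"tz": 0,"ax": 0,"ay": 0,"az": 0,"hand": 0.64},
  {"tx": 0,"ty": 3,"tz": 0,"ax": 0,"ay": 0,"az": 0,"hand": 0.64},
  {"tx": 1,"ty": 4,"tz": 0,"ax": 0,"ay": 0,"az": 0,"hand": 0.64},
  {"tx": 1,"ty": 5,"tz": 0,"ax": 0,"ay": 0,"az": 0,"hand": 0.64},
  {"tx": 1,"ty": 6,"tz": 0,"ax": 0,"ay": 0,"az": 0,"hand": 0.64},
  {"tx": 1,"ty": 7,"tz": 0,"ax": 0,"ay": 0,"az": 0,"hand": 0.64},
  {"tx": 1,"ty": 8,"tz": 0,"ax": 0,"ay": 0,"az": 0,"hand": 0.64},
])

```text
t: 9.85
position: [0.4656, 0.1703, 0.0178]
tool_rot: [-0.262, 0.711, 0.563, 0.331]
force: [-0.1, -1.6, -0.1]
finger_gap: 0.031
gripper_force: 0.7
```

```bash
python3 -c "
from h import *
bottle('b5')"
```

```text
0.06 311 c [0.47259294 0.19236202] r 0.023621158097677904 bay xy -0.003327755946591288 -0.00028254556274712357
0.09 238 c [0.47236143 0.19223377] r 0.02379299500390004 bay xy -0.0034821068692965484 -6.754511524595905e-05
9.85 [0.46560125 0.17030575 0.01781087] [-0.06801217 -1.63679577 -0.14557426] 0.031014236833059525
```

>>> carry_out([
  {"tx": 0,"ty": 1,"tz": 0,"ax": 0,"ay": 0,"az": 0,"hand": 0.64},
  {"tx": 0,"ty": 1,"tz": 0,"ax": 0,"ay": 0,"az": 0,"hand": 0.64},
  {"tx": 0,"ty": 2,"tz": 0,"ax": 0,"ay": 0,"az": 0,"hand": 0.64},
  {"tx": 0,"ty": 2,"tz": 0,"ax": 0,"ay": 0,"az": 0,"hand": 0.64},
])

```text
t: 10.3
position: [0.4656, 0.1723, 0.0178]
tool_rot: [-0.262, 0.711, 0.563, 0.331]
force: [-0.1, -1.6, -0.6]
finger_gap: 0.0309
gripper_force: 0.6
```

>>> carry_out([
  {"tx": 0,"ty": 0.5,"tz": 0,"ax": 0,"ay": 0,"az": 0,"hand": 0.64},
  {"tx": 0,"ty": 1,"tz": 0,"ax": 0,"ay": 0,"az": 0,"hand": 0.64},
  {"tx": 0,"ty": 1,"tz": 0,"ax": 0,"ay": 0,"az": 0,"hand": 0.64},
])

```text
t: 10.6
position: [0.4655, 0.1733, 0.0178]
tool_rot: [-0.262, 0.711, 0.563, 0.331]
force: [0.5, -0.7, -1.5]
finger_gap: 0.0309
gripper_force: 0.7
```

```bash
python3 -c "
from h import *
bottle('b6')"
```

```text
0.06 319 c [0.47211705 0.19535493] r 0.023758203970769123 bay xy -0.00041064102354293654 0.0005387883855806435
0.09 231 c [0.47278374 0.19527928] r 0.023358756891053708 bay xy -0.0004081035182423428 -0.00013217945475238013
10.6 [0.46553554 0.17329562 0.0178104 ] [ 0.51088914 -0.7097882  -1.45340602] 0.030907404964405968
```

The bottle is at x ≈ −0.4 mm, y ≈ 0. I'll back straight out.

>>> carry_out([
  {"tx": 0,"ty": -2,"tz": 0,"ax": 0,"ay": 0,"az": 0,"hand": 0.64},
  {"tx": -1,"ty": -6,"tz": 0,"ax": 0,"ay": 0,"az": 0,"hand": 0.64},
  {"tx": -3,"ty": -12,"tz": 0,"ax": 0,"ay": 0,"az": 0,"hand": 0.64},
  {"tx": -5,"ty": -24,"tz": 0,"ax": 0,"ay": 0,"az": 0,"hand": 0.64},
  {"tx": -9,"ty": -40,"tz": 0,"ax": 0,"ay": 0,"az": 0,"hand": 0.64},
  {"tx": -14,"ty": -60,"tz": 0,"ax": 0,"ay": 0,"az": 0,"hand": 0.64},
  {"tx": -18,"ty": -80,"tz": 0,"ax": 0,"ay": 0,"az": 0,"hand": 0.64},
  {"tx": -18,"ty": -80,"tz": 0,"ax": 0,"ay": 0,"az": 0,"hand": 0.64},
])

```text
t: 11.45
position: [0.4479, 0.0907, 0.0177]
tool_rot: [-0.262, 0.711, 0.562, 0.331]
force: [-0.2, 0.6, -0.9]
finger_gap: 0.0306
gripper_force: 0.0
```

```bash
python3 -c "
from h import *
bottle('b7')"
```

```text
0.06 312 c [0.4726091  0.19515398] r 0.023475607243398193 bay xy -0.0005528962281318698 2.6673174052221292e-05
0.09 237 c [0.47251587 0.19515304] r 0.023574288696659753 bay xy -0.0005646906377509007 0.00011915279801488555
11.45 [0.44789653 0.09068346 0.01766792] [-0.19252359  0.59909854 -0.93601282] 0.030577597346639798
```

View pics/b7.png

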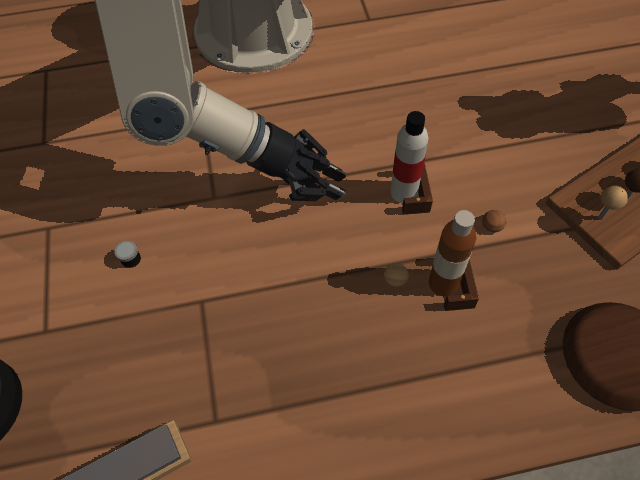

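The oil bottle stands upright in its bay at (409,160), the gripper is clear at (340,185), and the bystanders haven't moved.

```bash
python3 -c "
from station import r
print(r.sign_off())"
```

```text
the job is handed in; nothing more can be done
None
```

The oil bottle was slid upright into the empty bay and left standing against the back rail, about 0.6 mm short of fully home and centred by camera measurement; the amber bottle, knobs and loupe look unmoved, and the job is handed in (the hand-in returned no verdict).

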